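Fit the specimen platform on its stand and press it down to the rests

TASK

Pick up the blue specimen platform by its hub, lower it squarely over the tall rod of the stand, and press it down, pushing the orange friction collar ahead of it, until you feel it bear firmly on both brass rests (lean on the rests with about 10 N, never more than 25 N). Then let go, leaving the platform level and down on the rests. Be gentle, do not drop or force it, and leave the other things on the bench alone.

Things in the scene. Friction and masses are not known exactly. Their poses are not given: they have to be found in the camera images.
- platform: Loose, 0.36 to 0.56 kg, flat on the bench at first: blue slab 120 (x) by 100 (y) by 10 mm with a square aluminium hub on its middle, 36 by 36 mm, 70 mm high (top 80 mm above the underside). A bore runs through both: 15.5 mm wide in the hub, 18 in the slab. Origin: centre of the underside, on the bore axis; z up. Take the hub near its top, across either pair of flats. Any yaw on the stand will do.
- stand: Fixed stand: grey foot 130 by 130 by 20 mm with an upright steel rod in its middle, 14 mm in diameter, its chamfered tip 140 mm above the bench. Origin: centre of the foot's underside; z up along the rod. It carries the orange collar.
- collar (a joint): Orange friction collar around the rod, 26 mm square, 12 mm high. Its top is 110 mm above the bench at 0, and lower by the value (m); starts at 0 to 0.020, can go to 0.075. It slides at about 9 N, more than the platform's weight, and stays where it is left.
- rod_top (a point): Centre of the rod's tip, 140 mm above the bench.
- rests: Pair of rigid brass rest pins, flat-topped, 14 mm in diameter, upright in the foot 32 mm either side of the rod along the stand's y. Someone has set both tops to one height, 42 to 60 mm above the bench; the pose does not tell it: feel for them. Origin: on the rod axis at the bench, not at the tops. With the platform down, the rod stands at most 18 mm proud of the hub.
- jacket: Bystander: white plaster lump, 125 mm across, 66 mm high. Origin: centre of underside.
- bottle1: Bystander: clear bottle with blue cap, 60 mm wide, 150 mm high. Origin: centre of underside.
- bottle2: Bystander: a second such bottle.
- brushpot: Bystander: steel pot of brushes, 68 mm wide, 90 mm high (brushes to 150 mm). Origin: centre of underside.
- cardtray: Bystander: cardboard tray 100 by 80 by 35 mm holding a bone. Origin: centre of underside.
- tub: Bystander: clear plastic tub 160 by 150 by 90 mm. Origin: centre of underside.
Things that resemble listed ones, but are neither listed nor needed, are in the scene too. What is shaped like the stand but green or pink is not meant.

How it is judged (in metres and radians):
On the way, in this order (a step that is already met when the one before it is completed fails the run):
1. the platform is threaded on the rod, square and still above the rests (z of platform in the frame of rod_top between -0.076 and -0.012 m and horizontal distance between platform and rod_top below 0.004 m and angle between platform's own z axis and vertical below 0.06 rad), for 0.2 s.
2. the platform is pressed on the rests with more than 5 N for 0.2 s (z of platform in the frame of rod_top below -0.076 m and horizontal distance between platform and rod_top below 0.003 m and angle between platform's own z axis and vertical below 0.035 rad and contact force between platform and rests above 5 N), for 0.2 s.
At the end, for the whole second after the job is handed in: The platform is on the rod lying on the rests (bearing on them with over 1 N by its own weight, underside at least 76 mm below the rod's tip), its axis within 3 mm of the rod's, level within 2 degrees, at rest and released (z of platform in the frame of rod_top below -0.076 m and horizontal distance between platform and rod_top below 0.003 m and angle between platform's own z axis and vertical below 0.035 rad and contact force between platform and rests above 1 N and linear speed of platform below 0.01 m/s and contact force between platform and the fingers below 0.1 N); the robot touches nothing.
It fails at once if the platform bears on the rests with more than 25 N (contact force between platform and rests above 25 N).
It fails at once if the platform jams, knocks or is dropped on the stand (rod, collar or foot) with more than 40 N (contact force between platform and stand above 40 N).
It fails at once if a bystander is moved by more than 30 mm (distance of any of jacket, bottle1, bottle2, brushpot, cardtray, tub from where it was at the start of the episode above 0.03 m).
It also fails if it takes over 67 s, if anything falls off the work surface, if the arm or the gripper's body presses on something with over 40 N, if the wrist force passes 120 N, or if a joint passes its speed limit or range.

ROBOT

A 6-joint arm with a two-finger parallel gripper is mounted at the origin on the work surface. World frame = base frame: x ahead of the robot, y to its left, z up, the work surface at z = 0. Lengths are in m, angles in degrees, forces in N, time in s.
With the tool pointing down it reaches from about 0.3 to 0.75 m from the base axis. Payload 8.5 kg.
Tool frame: the origin (TCP) lies at the very end of the fingers, on their centre line; the grasp point (between the pads) lies 19 mm behind it; z points along the fingers, y is the line along which they close (so a half turn about z gives the same grasp; the last joint's range is limited). The gripper opens to 85 mm and grips with 20 to 120 N. Pads are 22 mm wide; open, the fingers measure 114 mm over their backs; the gripper's body (76 mm by 85 mm) begins 54 mm behind the grasp point. The pads swing forward as they close: fully open they stand 13 mm farther back than shut.
Start: joints at [-83.956, 21.807, 74.336, -0, 83.858, -12.336], TCP at [0.173, -0.522, 0.231] pointing down, gripper open.
Joint ranges: [-178.18, 178.18], [-50.72, 133.34], [12.68, 142.11], [-81.47, 261.47], [9.98, 163.14], [-165.26, 165.26]. Speed limits (degrees/s): [136.94, 136.94, 180, 180, 180, 180].

INTERFACE

Orientations are given as a 3x3 rotation matrix whose columns are the frame's x, y, z axes.
In Python, from rig import env, optics, spotter gives the robot as it stands.
- The arm moves only by the shell command python3 -m crank 'ROWS' [FORCE]. ROWS is JSON, one flat list of numbers, 5 for each row, row after row: the finger opening in cm, from 0 to 8.54, then the shift along the tool's x, y, z in cm, then the turn about the tool's z in rad. A call has exactly 8 rows; each row shifts and turns the commanded pose from where the row before left it, along the tool's axes as they then stand; what a row does not reach is not made up. A row lasts 1/12 s, in which the tool goes at most 41.7 mm and 7.16 degrees, less where a joint would pass 70% of its speed; a pose out of reach is approached as far as the arm can. A call is refused whole if a number of a shift passes 4.17 or a number of a turn 0.125, either way. A call with a gripper value outside its range is refused whole. The fingers move at their own pace and stop on an object; FORCE is the grip in N (left out, the last holds). Time passes only in rows, so rows that do not move let the fingers close, or fill a call up. It gives the time, the measured TCP pose, the force, the opening and the grip force at its end, in the units of the state.
- env.observe(): the state, without advancing time (a new reading comes with each control period).
- optics.get_image(name): name is "side" or "top" or "wrist"; returns a dict with "color" (480x640x3 uint8, red, green, blue), "intrinsics" (3x3 intrinsics, pixels), "pose" (4x4, takes a point from camera to world coordinates). Camera axes: x right, y up, looking along -z (the intrinsics and any distortion apply to the point x, -y, -z); pixel columns grow to the right and rows downward; lengths in m; the calibration is good to about 2 mm. A picture is of the moment at which its call begins. There is no depth.
- env.close_job(): hands the job in; it is judged then, once.
Trained networks look in a picture, given as the dict that the camera call returned (one of the last four; its "shot" number tells which), for a name from the list of things; names that differ only in an ending like _2 or _b are one class to them, and where a whole thing is asked for, a point or a joint stands for the part that bears it (a point fixed in the world has none). Each returns a list of dicts, best first, with "score" (0 to 1); they miss things now and then, are a little off and sometimes report something else, mostly with a low value. They report only what shows in the picture. A call takes as long as a camera call. They do not tell look-alikes from the thing itself.
- spotter.look_for(picture, query): "at" ([column, row] as shares, 0 to 1, of the picture: columns of its width, rows of its height, amid what is visible of it).
The state is a dict: "time_s": time; "q": joint angles; "qvel": joint speeds; "joint_efforts": joint torques, N m; "position": TCP position; "tool_rot": TCP orientation; "ft_force": force on the tool from outside, world axes, zero at the start; "wrist_torque": the same for the moment, N m; "grip_width": finger opening in m; "gripper_force": force on a finger pad.
Only numpy, scipy, OpenCV 4.12 (cv2) and the standard library are available. Lean on these libraries where they do the work, as an engineer would, in place of code of your own. Each camera call takes 0.05 s, during which the arm holds its last target. There are 200 camera calls.

## Working session

There is one attempt and no reset: what is moved stays moved. The work goes in short steps, Python scripts to look and compute and a shell command to move; the robot and the scene stay as the last step left them, time stands still between calls to the robot, and variables do not carry over. Pictures are saved under pics/ and viewed, at most 10 in all, crops included, and the job is handed in when it is done.

```bash
ls; mkdir -p pics
cat > h.py <<'E'
import numpy as np, cv2
from rig import env, optics, spotter
def ray(p,uv):
    K=np.array(p["intrinsics"]);T=np.array(p["pose"])
    d=np.linalg.inv(K)@[uv[0],uv[1],1]; d=T[:3,:3]@[d[0],-d[1],-d[2]]
    return T[:3,3],d
def atz(p,uv,z):
    o,d=ray(p,uv); return o+d*(z-o[2])/d[2]
def px(p,X):
    K=np.array(p["intrinsics"]);T=np.array(p["pose"])
    c=T[:3,:3].T@(np.array(X)-T[:3,3]); q=K@[c[0],-c[1],-c[2]]; return q[:2]/q[2]
def save(p,n): cv2.imwrite("pics/"+n,cv2.cvtColor(p["color"],cv2.COLOR_RGB2BGR))
E
python3 - <<'E'
from h import *
np.set_printoptions(precision=4,suppress=True)
s=env.observe(); print(s)
for n in("top","side"):
    p=optics.get_image(n); save(p,n+"0.png"); print(n,[k for k in p if k!='color'],p["pose"],p["intrinsics"])
    for q in("platform","stand","collar","rests","jacket","bottle1","brushpot","cardtray","tub"):
        for r in spotter.look_for(p,q)[:3]:
            uv=np.array(r["at"])*[640,480]; print(q,round(r["score"],2),uv,atz(p,uv,0.04)[:2])
E
```

```text
pics
{'time_s': 0.0, 'q': array([-83.9573,  21.8428,  74.3848,  -0.0015,  83.8578, -12.3353]), 'qvel': array([ 0.1317,  0.0283,  0.0079, -0.0379, -0.0163,  0.0507]), 'joint_efforts': array([  0.0005, -44.8462, -23.1281,  -0.0002,   0.0047,  -0.    ]), 'position': array([ 0.1734, -0.5217,  0.2307]), 'tool_rot': array([[ 0.949 ,  0.3153, -0.0002],
       [ 0.3153, -0.949 ,  0.0015],
       [ 0.0003, -0.0015, -1.    ]]), 'ft_force': array([-0.6838,  0.054 ,  0.3593]), 'wrist_torque': array([-0.0124, -0.0181,  0.0313]), 'gripper_force': 0.0, 'grip_width': 0.08568581142494366}
top ['intrinsics', 'pose', 'shot'] [[-0.0226  0.9823 -0.1859  0.2753]
 [-0.9997 -0.0214  0.0087  0.085 ]
 [ 0.0045  0.1861  0.9825  1.4057]
 [ 0.      0.      0.      1.    ]] [[517.1411   0.     322.0862]
 [  0.     517.1411 250.6127]
 [  0.       0.       1.    ]]
platform 0.98 [425.216 271.584] [ 0.4708 -0.201 ]
stand 0.87 [341.824 271.92 ] [0.4748 0.0216]
stand 0.77 [271.424 339.408] [0.3015 0.2101]
stand 0.71 [113.408 299.616] [0.4143 0.6258]
collar 0.56 [266.368 253.824] [0.5283 0.2226]
collar 0.49 [269.376 34
[... 644 characters left out ...]
  0.     599.9823 240.3701]
 [  0.       0.       1.    ]]
platform 0.64 [378.88  232.896] [ 0.456 -0.176]
stand 0.96 [282.368 297.792] [0.495  0.2505]
stand 0.94 [334.976 268.32 ] [0.4585 0.0561]
stand 0.63 [347.52  328.608] [0.2849 0.2384]
collar 0.41 [334.912 241.2  ] [ 0.5388 -0.0532]
collar 0.38 [191.168 325.68 ] [0.61 0.48]
rests 0.67 [273.6 292.8] [0.5276 0.2496]
jacket 0.6 [450.368 218.4  ] [ 0.3165 -0.392 ]
bottle1 0.95 [190.4   325.584] [0.6118 0.481 ]
bottle1 0.75 [242.112 346.8  ] [0.4543 0.4535]
bottle1 0.71 [300.48  362.304] [0.3075 0.4039]
brushpot 0.86 [302.272 361.68 ] [0.3053 0.3997]
cardtray 0.89 [270.592 224.592] [0.7559 0.0014]
tub 0.8 [390.4   180.384] [ 0.6037 -0.4818]
```

View pics/top0.png

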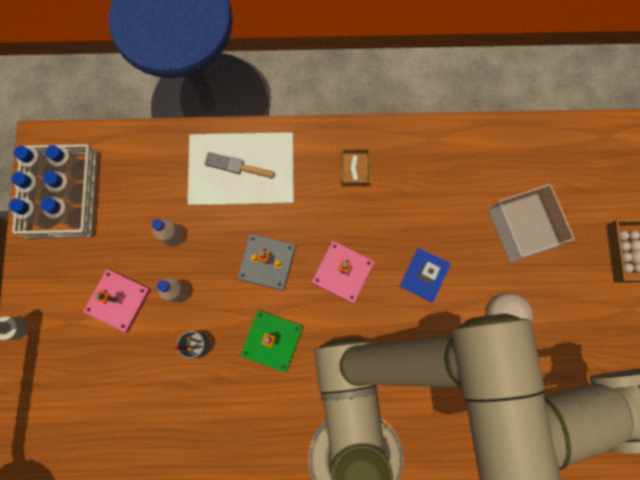

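View pics/side0.png

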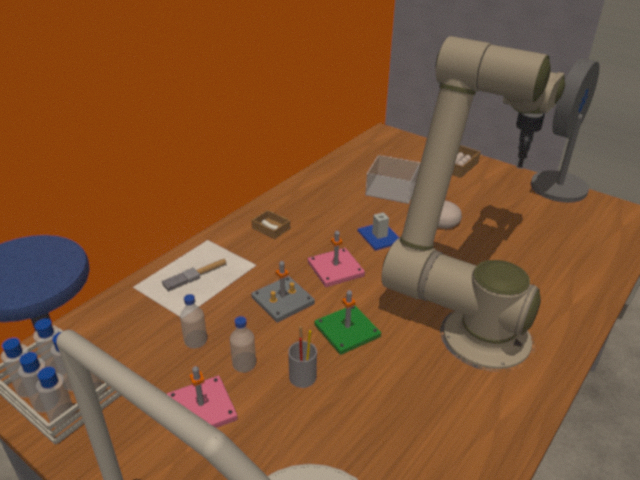

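The top view shows the platform at about (426,275) and its hub at (430,270). The grey stand is at (267,262), and the pink and green ones are decoys. Next I'll segment both things to get their poses.

Run:
```python
from h import *
np.set_printoptions(precision=4,suppress=True)
p=optics.get_image("top"); s=optics.get_image("side")
def seg(p,c,r,f,z,name):
    hsv=cv2.cvtColor(p["color"],cv2.COLOR_RGB2HSV); m=f(hsv).astype(np.uint8)
    w=np.zeros_like(m); cv2.circle(w,c,r,1,-1); m*=w
    m=cv2.morphologyEx(m,cv2.MORPH_OPEN,np.ones((3,3)))
    cs=max(cv2.findContours(m,0,cv2.CHAIN_APPROX_NONE)[0],key=cv2.contourArea)[:,0,:]
    W=np.array([atz(p,u,z)[:2] for u in cs],np.float32)
    print(name,len(cs),cv2.minAreaRect(W*1000))
blue=lambda h:(h[...,0]>100)&(h[...,0]<130)&(h[...,1]>120)
grey=lambda h:(h[...,1]<70)&(h[...,2]>50)
seg(p,(426,275),45,blue,.01,"plat top"); seg(s,(378,232),40,blue,.01,"plat side")
seg(p,(267,262),42,grey,.02,"foot top"); seg(s,(282,298),42,grey,.02,"foot side")
for a,n,b in((p,"t",[(390,235,470,315),(227,222,307,302)]),(s,"s",[(338,197,418,257),(242,250,322,325)])):
    ims=[cv2.resize(a["color"][y0:y1,x0:x1],(390,390*(y1-y0)//(x1-x0)),interpolation=cv2.INTER_CUBIC) for x0,y0,x1,y1 in b]
    h=max(i.shape[0] for i in ims); im=np.hstack([np.pad(i,((0,h-i.shape[0]),(0,0),(0,0))) for i in ims])
    globals()["im"+n]=im
im=np.vstack([imt,ims]) if False else None
both=np.vstack([imt,globals()["ims"] if False else s and np.zeros((1,780,3),np.uint8)])
cv2.imwrite("pics/c1.png",cv2.cvtColor(imt,cv2.COLOR_RGB2BGR))
```

```text
plat top 133 ((467.23358154296875, -206.04400634765625), (95.17170715332031, 115.7873764038086), 62.200809478759766)
plat side 89 ((470.5964050292969, -202.63523864746094), (95.9905014038086, 117.81327056884766), 62.96558380126953)
foot top 173 ((511.1668701171875, 224.93087768554688), (127.1903305053711, 126.24608612060547), 74.69197082519531)
foot side 158 ((510.1286926269531, 232.79090881347656), (134.7030792236328, 140.49586486816406), 74.97405242919922)
```

View pics/c1.png

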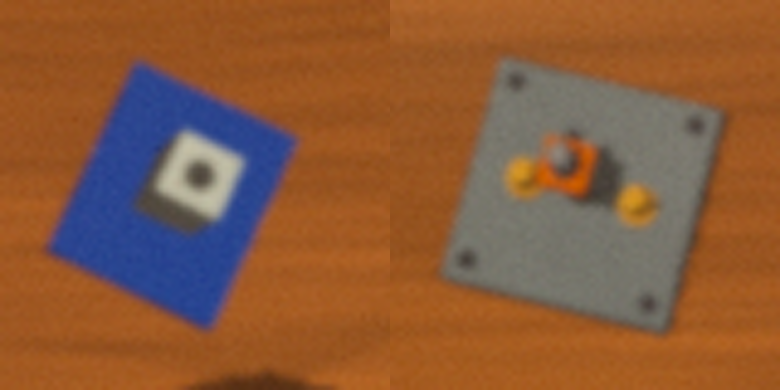

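The crop shows the hub's bore at about (200,175) in the left half. In the right half the foot is about square, with the rod near (565,155) and the rests at (522,177) and (635,205). I'll move over the platform next.

```bash
python3 -m crank '[8.5,3.46,-1.9,0,0, 8.5,3.46,-1.9,0,0, 8.5,3.46,-1.9,0,0, 8.5,3.46,-1.9,0,0, 8.5,3.46,-1.9,0,0, 8.5,3.46,-1.9,0,0, 8.5,3.46,-1.9,0,0, 8.5,3.46,-1.9,0,0]' 20 && python3 -m crank '[8.5,3.46,-1.9,0,0, 8.5,3.46,-1.9,0,0, 8.5,3.46,-1.9,0,-0.125, 8.5,0,0,0,-0.125, 8.5,0,0,0,-0.125, 8.5,0,0,0,-0.125, 8.5,0,0,0,-0.125, 8.5,0,0,0,-0.125]'
python3 - <<'E'
from h import *
np.set_printoptions(precision=4,suppress=True)
p=optics.get_image("wrist"); save(p,"w1.png"); print(p["pose"],p["intrinsics"])
s=env.observe(); print(s["position"],s["tool_rot"],s["q"],s["ft_force"])
for q in("platform",):
    for r in spotter.look_for(p,q)[:3]: print(r["score"],np.array(r["at"])*[640,480])
print(px(p,[.469,-.204,.08]))
E
```

```text
time_s: 1.77
position: [0.3892, -0.2888, 0.2316]
tool_rot: [[0.949, 0.315, 0.0], [0.315, -0.949, -0.0], [0.0, 0.0, -1.0]]
ft_force: [1.3, -2.0, 0.3]
grip_width: 0.0849
gripper_force: 0.0
time_s: 2.43
position: [0.4688, -0.2034, 0.2313]
tool_rot: [[0.474, 0.881, 0.0], [0.881, -0.474, 0.0], [0.0, 0.0, -1.0]]
ft_force: [0.0, -0.4, 0.4]
grip_width: 0.0847
gripper_force: 0.0
[[ 0.8805  0.4487  0.1532  0.5079]
 [-0.4741  0.8336  0.2834 -0.1299]
 [-0.0006 -0.3222  0.9467  0.3752]
 [ 0.      0.      0.      1.    ]] [[335.1721   0.     320.4138]
 [  0.     335.1721 236.5323]
 [  0.       0.       1.    ]]
[ 0.4688 -0.2035  0.2313] [[ 0.4672  0.8842  0.0001]
 [ 0.8842 -0.4672 -0.    ]
 [-0.      0.0001 -1.    ]] [-36.7611  17.8881  80.3818  -0.0002  81.7259  -8.9084] [ 0.2493  0.8329 -0.0092]
0.66 [321.728 201.216]
[321.5163 219.1129]
```

View pics/w1.png

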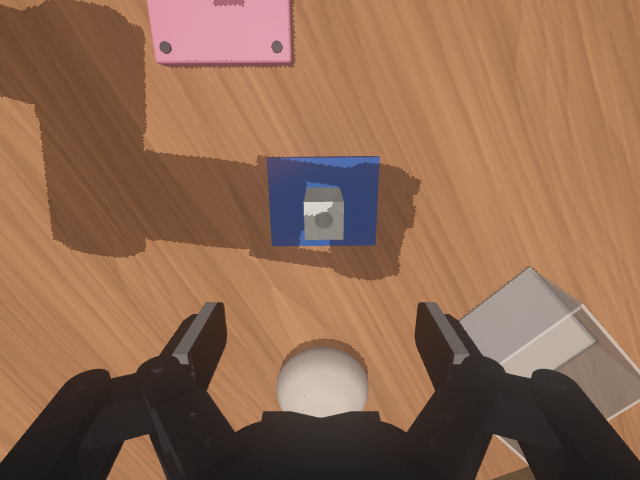

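The wrist view shows the hub top spanning about (303..344, 202..240), with the bore at (323,220). The slab edges are nearly aligned with the image.

Run:
```python
from h import *
np.set_printoptions(precision=4,suppress=True)
p=optics.get_image("wrist"); R=env.observe()["tool_rot"];t=env.observe()["position"]
h=cv2.cvtColor(p["color"],cv2.COLOR_RGB2HSV)
m=((h[...,0]>100)&(h[...,0]<130)&(h[...,1]>110)).astype(np.uint8); m[:140]=0;m[260:]=0;m[:,:250]=0;m[:,400:]=0
ys,xs=np.nonzero(m); W=np.array([atz(p,u,.01)[:2] for u in cv2.convexHull(np.c_[xs,ys].astype(np.int32))[:,0].astype(float)],np.float32)
r=cv2.minAreaRect(W*1000);print("slab",r)
for uv in((323.5,221),(303,202),(344,202),(344,240),(303,240)):
    X=atz(p,uv,.08);print(uv,X,R.T@(X-t)*100)
X=np.array([*r[0],10])/1000;print(R.T@(X-t)*100)
g=cv2.resize(p["color"][180:260,280:370],None,fx=6,fy=6,interpolation=cv2.INTER_CUBIC);cv2.imwrite("pics/w1c.png",g[...,::-1])
```

```text
slab ((469.9361877441406, -205.77426147460938), (99.79171752929688, 119.20524597167969), 62.17267608642578)
(323.5, 221) [ 0.4697 -0.2066  0.08  ] [-0.2158  0.228  15.135 ]
(303, 202) [ 0.4619 -0.1821  0.08  ] [ 1.5525 -1.6276 15.1348]
(344, 202) [ 0.4943 -0.1998  0.08  ] [ 1.5683  2.0581 15.135 ]
(344, 240) [ 0.4777 -0.2319  0.08  ] [-2.0524  2.1553 15.1351]
(303, 240) [ 0.4441 -0.2136  0.08  ] [-2.0691 -1.6731 15.1349]
[-0.1346  0.2128 22.1349]
```

View pics/w1c.png

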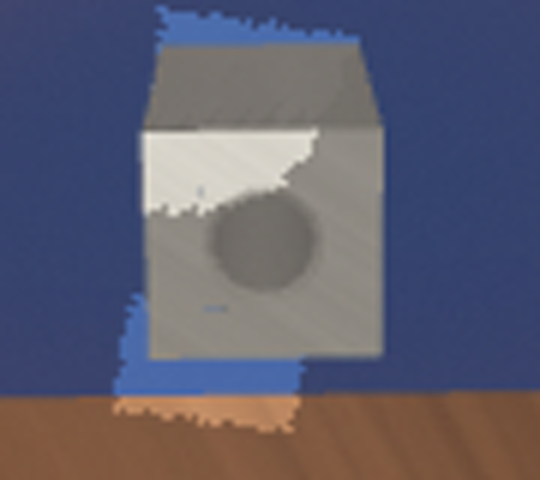

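Offset is x −0.2 cm and y +0.22 cm, with yaw already aligned. I'll descend with the TCP to about z = 0.044 m and grip.

```bash
python3 -m crank '[8.5,-0.2,0.22,0,0, 8.5,0,0,3.6,0, 8.5,0,0,3.6,0, 8.5,0,0,3.6,0, 8.5,0,0,3.6,0, 8.5,0,0,2.8,0, 8.5,0,0,1.5,0, 8.5,0,0,0,0]' 60 && python3 -m crank '[3,0,0,0,0, 3,0,0,0,0, 3,0,0,0,0, 3,0,0,0,0, 3,0,0,0,0, 3,0,0,0,0, 3,0,0,0,0, 3,0,0,0,0]' 60; python3 -c "
from h import *
s=env.observe();print(s['position'],s['grip_width'],s['gripper_force'],s['ft_force'])"
```

```text
time_s: 3.25
position: [0.4684, -0.2057, 0.0414]
tool_rot: [[0.482, 0.876, -0.005], [0.876, -0.482, 0.004], [0.001, -0.006, -1.0]]
ft_force: [-0.1, 0.4, -0.4]
grip_width: 0.085
gripper_force: 0.0
time_s: 3.92
position: [0.4704, -0.2069, 0.0457]
tool_rot: [[0.48, 0.877, 0.002], [0.877, -0.48, -0.002], [-0.0, 0.003, -1.0]]
ft_force: [0.4, 0.1, 6.9]
grip_width: 0.0353
gripper_force: 61.2
[ 0.47035905 -0.20685941  0.04570339] 0.035299940019564525 61.16675019264221 [0.37292918 0.12578923 6.88719856]
```

```bash
python3 -m crank '[3,0,0,-0.3,0, 3,0,0,-1.5,0, 3,0,0,-3.0,0, 3,0,0,-4,0, 3,0,0,-4,0, 3,0,0,-4,0, 3,0,0,-2,0, 3,0,0,0,0]' && python3 -c "
from h import *
p=optics.get_image('wrist');cv2.imwrite('pics/w2.png',cv2.resize(p['color'],None,fx=1.2,fy=1.2,interpolation=cv2.INTER_CUBIC)[...,::-1])
s=env.observe();print(s['position'],s['tool_rot'],s['grip_width'],s['gripper_force'],s['ft_force'],s['wrist_torque'])"
```

```text
time_s: 4.58
position: [0.4707, -0.207, 0.237]
tool_rot: [[0.479, 0.878, 0.007], [0.878, -0.479, -0.005], [-0.001, 0.009, -1.0]]
ft_force: [0.6, -0.1, -3.7]
grip_width: 0.0353
gripper_force: 61.3
[ 0.46985725 -0.20645665  0.23370586] [[ 4.79437291e-01  8.77571661e-01  2.80418980e-03]
 [ 8.77575974e-01 -4.79432774e-01 -2.15078865e-03]
 [-5.43050670e-04  3.49205788e-03 -9.99993755e-01]] 0.0353989792461589 61.258864402770996 [-0.34509882  0.17401537 -5.86081496] [ 0.02837432 -0.00083445 -0.00024174]
```

View pics/w2.png

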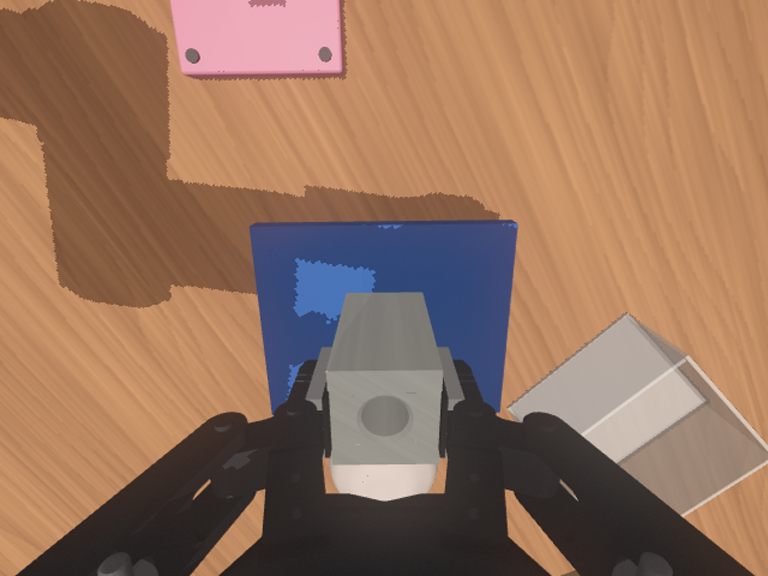

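The platform hangs square in the grip. The hub top corners in this view are about (328,371), (443,371), (441,463) and (331,464), with the bore at (385,416). I'll lift slightly and carry it so that the rod sits ahead of the slab.

```bash
python3 -m crank '[3,2,-1,0,0, 3,3.53,-1.92,0,0, 3,3.53,-1.92,0,0, 3,3.53,-1.92,0,0, 3,3.53,-1.92,0,0, 3,3.53,-1.92,0,0, 3,3.53,-1.92,0,0, 3,3.53,-1.92,0,0]' && python3 -m crank '[3,3.53,-1.92,0,0, 3,1.5,-0.8,0,0, 3,0,0,0,0, 3,0,0,0,0, 3,0,0,0,0, 3,0,0,0,0, 3,0,0,0,0, 3,0,0,0,0]'
cat > meas.py <<'E'
from h import *
np.set_printoptions(precision=4,suppress=True)
def tool(p,s,uv,ztool=None,z=None):
    o,d=ray(p,uv);R=np.array(s["tool_rot"]);t=np.array(s["position"])
    if z is not None: return R.T@(o+d*(z-o[2])/d[2]-t)
    o=R.T@(o-t);d=R.T@d; return o+d*(ztool-o[2])/d[2]
E
python3 - <<'E'
from meas import *
p=optics.get_image('wrist');s=env.observe();save(p,"w3.png")
print(s['position'],s['tool_rot'],s['ft_force'])
for uv in((385,416),(328,371),(443,371),(441,463),(331,464)): print(tool(p,s,np.array(uv)/1.2,-.0343)*100)
print([ (r["score"],np.array(r["at"])*[640,480]) for q in("rod_top","collar","stand") for r in spotter.look_for(p,q)])
E
```

```text
time_s: 5.3
position: [0.4695, 0.0992, 0.2299]
tool_rot: [[0.48, 0.877, -0.005], [0.877, -0.48, 0.0], [-0.002, -0.004, -1.0]]
ft_force: [1.0, 0.0, -4.8]
grip_width: 0.0349
gripper_force: 61.1
time_s: 5.97
position: [0.4713, 0.1537, 0.2321]
tool_rot: [[0.481, 0.877, -0.0], [0.877, -0.481, -0.0], [-0.0, -0.0, -1.0]]
ft_force: [0.5, -0.4, -5.1]
grip_width: 0.0354
gripper_force: 61.2
[0.4713 0.1538 0.2322] [[ 0.4805  0.877  -0.0002]
 [ 0.877  -0.4805 -0.0001]
 [-0.0001 -0.0001 -1.    ]] [-0.0128 -0.1965 -3.5135]
[ 0.0681 -0.0217 -3.43  ]
[ 1.73   -1.7909 -3.43  ]
[ 1.7293  1.779  -3.43  ]
[-1.8265  1.8755 -3.43  ]
[-1.869  -1.8545 -3.43  ]
[(0.96, array([157.504, 226.224])), (0.83, array([326.4  , 117.504])), (0.82, array([427.008, 289.296])), (0.88, array([126.72 , 252.384])), (0.83, array([329.088, 108.912])), (0.79, array([152.896, 224.88 ])), (0.67, array([426.816, 290.784])), (0.62, array([326.4  , 112.896]))]
```

View pics/w3.png

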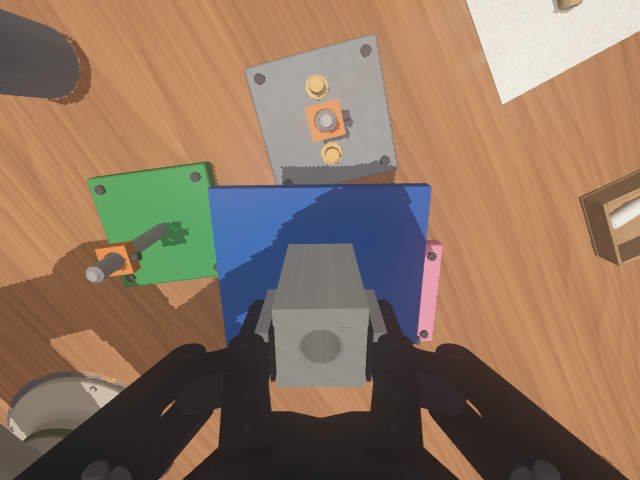

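The wrist view shows the grey stand ahead, with the rod tip at about (326,120) over the orange collar and the rests at (317,86) and (332,153). The bore in hand is at about (321,347).

Run:
```python
from meas import *
p=optics.get_image('wrist');s=env.observe()
c=p["color"][95:145,300:355]; 
g=cv2.resize(c,None,fx=10,fy=10,interpolation=cv2.INTER_CUBIC)
b=p["color"][320:375,290:355]; gb=cv2.resize(b,None,fx=9,fy=9,interpolation=cv2.INTER_CUBIC)
cv2.imwrite("pics/w3c.png",np.hstack([g[:490,:390],gb[:490,90:480]])[...,::-1])
gg=cv2.GaussianBlur(cv2.cvtColor(g,cv2.COLOR_RGB2GRAY),(0,0),4)
cc=cv2.HoughCircles(gg,cv2.HOUGH_GRADIENT_ALT,1,50,param1=60,param2=.5,minRadius=40,maxRadius=140); print("rod",cc)
gg=cv2.GaussianBlur(cv2.cvtColor(gb,cv2.COLOR_RGB2GRAY),(0,0),4)
cb=cv2.HoughCircles(gg,cv2.HOUGH_GRADIENT_ALT,1,50,param1=60,param2=.5,minRadius=90,maxRadius=240); print("bore",cb)
for uv in ((326,120),(327,121)): print(tool(p,s,uv,z=.14)*100)
```

```text
rod None
bore None
[8.4722 0.3298 9.2369]
[8.4092 0.3967 9.2369]
```

View pics/w3c.png

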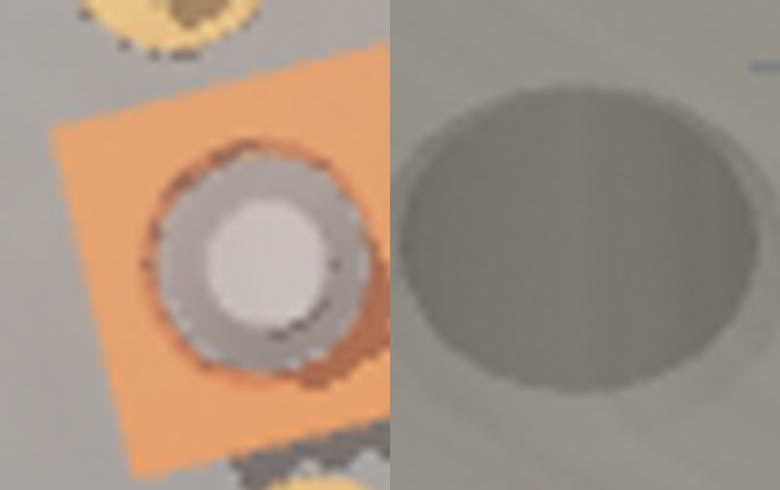

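The rod tip (wide chamfer, flat about 8 mm) centres at pixel (326.1,120.8) and the bore at about (320.4,346.2). The shift needed is x +8.41 cm, y +0.37 cm.

```bash
python3 -m crank '[3,2.0,0.1,0,0, 3,2.5,0.1,0,0, 3,2.5,0.1,0,0, 3,1.41,0.07,0,0, 3,0,0,0,0, 3,0,0,0.8,0, 3,0,0,0.8,0, 3,0,0,0,0]'
python3 - <<'E'
from meas import *
p=optics.get_image('side');s=env.observe()
print(s['position'],s['ft_force'],s['wrist_torque'])
u=px(p,s['position']-[0,0,.03]); print(u); x,y=map(int,u)
cv2.imwrite("pics/s1.png",cv2.resize(p["color"][y-75:y+75,x-100:x+100],None,fx=4,fy=4,interpolation=cv2.INTER_CUBIC)[...,::-1])
E
```

```text
time_s: 6.88
position: [0.5137, 0.2256, 0.2142]
tool_rot: [[0.48, 0.877, -0.004], [0.877, -0.48, -0.001], [-0.003, -0.003, -1.0]]
ft_force: [0.2, -0.2, -4.3]
grip_width: 0.0352
gripper_force: 61.0
[0.514  0.2257 0.2151] [ 0.0318  0.4609 -3.0303] [-0.0532  0.0185  0.0511]
[281.5693 248.4832]
```

View pics/s1.png

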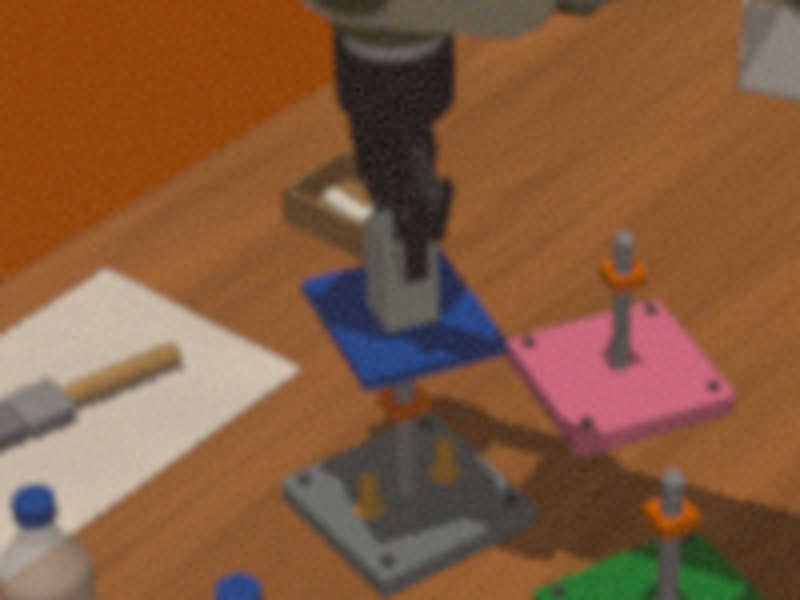

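The side crop shows the platform level above the rod, and it looks centred. I'll lower it slowly and watch the force.

```bash
python3 -m crank '[3,0,0,0.8,0, 3,0,0,0.8,0, 3,0,0,0.6,0, 3,0,0,0.3,0, 3,0,0,0.3,0, 3,0,0,0.2,0, 3,0,0,0.2,0, 3,0,0,0,0]' | grep -E 'pos|ft' ; python3 -m crank '[3,0,0,0.1,0, 3,0,0,0.1,0, 3,0,0,0.1,0, 3,0,0,0.1,0, 3,0,0,0.1,0, 3,0,0,0.1,0, 3,0,0,0.1,0, 3,0,0,0,0]'; python3 -c "
from meas import *
s=env.observe();print(s['position'],s['ft_force'],s['wrist_torque'])"
```

```text
position: [0.5148, 0.2265, 0.1841]
ft_force: [-0.3, -0.5, -4.2]
time_s: 8.27
position: [0.5147, 0.2264, 0.1771]
tool_rot: [[0.479, 0.878, -0.0], [0.878, -0.479, -0.0], [-0.0, -0.0, -1.0]]
ft_force: [-0.7, 1.1, -4.1]
grip_width: 0.0352
gripper_force: 61.3
[0.5147 0.2264 0.1771] [-0.6881  1.0549 -4.0937] [-0.0653  0.0345 -0.0373]
```

```bash
python3 -m crank '[3,0,0,0.1,0, 3,0,0,0.1,0, 3,0,0,0.1,0, 3,0,0,0.1,0, 3,0,0,0,0, 3,0,0,0,0, 3,0,0,0,0, 3,0,0,0,0]' | grep -E 'pos|ft' ; python3 -c "
from meas import *
s=env.observe();R=s['tool_rot'];print(s['position'],R,s['ft_force'],R.T@s['ft_force'],R.T@s['wrist_torque'])"
```

```text
position: [0.5149, 0.2264, 0.1734]
ft_force: [-0.4, -0.3, -4.5]
[0.5149 0.2264 0.1734] [[ 0.4794  0.8776  0.0001]
 [ 0.8776 -0.4794  0.    ]
 [ 0.0001  0.0001 -1.    ]] [-0.3585 -0.3182 -4.4868] [-0.4515 -0.1625  4.4868] [ 0.0422 -0.0349  0.0061]
```

```bash
python3 -m crank '[3,0,0,0.1,0, 3,0,0,0.1,0, 3,0,0,0.1,0, 3,0,0,0,0, 3,0,0,0,0, 3,0,0,0,0, 3,0,0,0,0, 3,0,0,0,0]' | grep -E 'pos|ft' ;  python3 -m crank '[3,0,0,0.1,0, 3,0,0,0.1,0, 3,0,0,0.1,0, 3,0,0,0,0, 3,0,0,0,0, 3,0,0,0,0, 3,0,0,0,0, 3,0,0,0,0]' | grep -E 'pos|ft' ; python3 -c "
from meas import *
s=env.observe();R=s['tool_rot'];print(s['position'],R,s['ft_force'],R.T@s['ft_force'],R.T@s['wrist_torque'])"
```

```text
position: [0.5148, 0.2265, 0.1704]
ft_force: [-0.1, -0.1, -4.3]
position: [0.5148, 0.2264, 0.1673]
ft_force: [0.1, 0.2, -3.7]
[0.5148 0.2264 0.1673] [[ 0.4795  0.8776 -0.0001]
 [ 0.8776 -0.4795  0.    ]
 [-0.     -0.0001 -1.    ]] [ 0.0762  0.1641 -3.7365] [ 0.1806 -0.0116  3.7365] [-0.0536 -0.0594 -0.0239]
```

It is threaded about 8 mm into the hub with no side load. I'll continue down and watch for the collar (about +9 N).

```bash
for i in 1; do python3 -m crank '[3,0,0,0.15,0, 3,0,0,0.15,0, 3,0,0,0.15,0, 3,0,0,0.15,0, 3,0,0,0.15,0, 3,0,0,0.15,0, 3,0,0,0.15,0, 3,0,0,0,0]' | grep -E 'pos|ft'; python3 -m crank '[3,0,0,0.15,0, 3,0,0,0.15,0, 3,0,0,0.15,0, 3,0,0,0.15,0, 3,0,0,0.15,0, 3,0,0,0.15,0, 3,0,0,0.15,0, 3,0,0,0,0]' | grep -E 'pos|ft'; done; python3 -c "
from meas import *
s=env.observe();R=s['tool_rot'];print(s['position'],R,s['ft_force'],R.T@s['ft_force'],R.T@s['wrist_torque'])"
```

```text
position: [0.5147, 0.2264, 0.1564]
ft_force: [1.1, -0.6, -4.8]
position: [0.5149, 0.2265, 0.147]
ft_force: [-1.5, -1.2, 4.2]
[0.5149 0.2265 0.147 ] [[ 0.4794  0.8776  0.0009]
 [ 0.8776 -0.4794  0.0002]
 [ 0.0006  0.0008 -1.    ]] [-1.5484 -1.1924  4.2087] [-1.7863 -0.7841 -4.2103] [ 0.195  -0.3998  0.0113]
```

Collar contact is clear, with a net force of about 8.5 N. I'll push on.

```bash
python3 -m crank '[3,-0.02,-0.01,0.15,0, 3,0,0,0.15,0, 3,0,0,0.15,0, 3,0,0,0.15,0, 3,0,0,0.15,0, 3,0,0,0.15,0, 3,0,0,0.15,0, 3,0,0,0,0]' | grep -E 'pos|ft'; python3 -m crank '[3,0,0,0.15,0, 3,0,0,0.15,0, 3,0,0,0.15,0, 3,0,0,0.15,0, 3,0,0,0.15,0, 3,0,0,0.15,0, 3,0,0,0.15,0, 3,0,0,0,0]' | grep -E 'pos|ft';  python3 -c "
from meas import *
s=env.observe();R=s['tool_rot'];print(s['position'],R,s['ft_force'],R.T@s['ft_force'],R.T@s['wrist_torque'],s['grip_width'],s['gripper_force'])"
```

```text
position: [0.5149, 0.2265, 0.1363]
ft_force: [-1.7, -0.4, 2.6]
position: [0.5149, 0.2264, 0.1255]
ft_force: [0.1, 0.5, 2.8]
[0.5149 0.2264 0.1255] [[ 0.4794  0.8776  0.0009]
 [ 0.8776 -0.4794  0.0003]
 [ 0.0007  0.0006 -1.    ]] [0.1005 0.4526 2.8138] [ 0.4473 -0.1271 -2.8136] [ 0.0709 -0.0808  0.0278] 0.035255222548881957 62.24935054779053
```

```bash
python3 -m crank '[3,0,0,0.15,0, 3,0,0,0.15,0, 3,0,0,0.15,0, 3,0,0,0.15,0, 3,0,0,0.15,0, 3,0,0,0.15,0, 3,0,0,0.15,0, 3,0,0,0.1,0]' | grep -E 'pos|ft'; python3 -m crank '[3,0,0,0.05,0, 3,0,0,0.05,0, 3,0,0,0.05,0, 3,0,0,0.05,0, 3,0,0,0.05,0, 3,0,0,0.05,0, 3,0,0,0.05,0, 3,0,0,0.05,0]' | grep -E 'pos|ft'; python3 -m crank '[3,0,0,0.05,0, 3,0,0,0.05,0, 3,0,0,0.05,0, 3,0,0,0.05,0, 3,0,0,0,0, 3,0,0,0,0, 3,0,0,0,0, 3,0,0,0,0]' | grep -E 'pos|ft'; python3 -c "
from meas import *
s=env.observe();R=s['tool_rot'];print(s['time_s'],s['position'],R,s['ft_force'],R.T@s['ft_force'],R.T@s['wrist_torque'],s['grip_width'],s['gripper_force'])"
```

```text
position: [0.5148, 0.2264, 0.1137]
ft_force: [-0.2, 2.1, 4.6]
position: [0.5148, 0.2264, 0.1098]
ft_force: [1.2, 1.1, 4.0]
position: [0.5147, 0.2263, 0.1078]
ft_force: [2.4, 0.6, 2.3]
14.9333 [0.5147 0.2263 0.1078] [[ 0.4795  0.8776  0.0002]
 [ 0.8776 -0.4795  0.0001]
 [ 0.0001  0.0001 -1.    ]] [2.4174 0.6383 2.3233] [ 1.7196  1.8157 -2.3228] [-0.4517  0.448  -0.0389] 0.03512183076249592 62.0805823802948
```

```bash
cat > chk.py <<'E'
from h import *
import sys
s=env.observe();f=np.array(s["ft_force"]);R=np.array(s["tool_rot"])
print(round(s["time_s"],2),np.round(np.array(s["position"])*1000,1),"f_tool",np.round(R.T@f,1),"tau",np.round(R.T@s["wrist_torque"],2)); sys.exit(f[2]>7)
E
C='python3 -m crank'
python3 -m crank '[3,0.02,0.02,0.03,0, 3,0,0,0.03,0, 3,0,0,0.03,0, 3,0,0,0.03,0, 3,0,0,0.03,0, 3,0,0,0,0, 3,0,0,0,0, 3,0,0,0,0]' >/dev/null; python3 chk.py && python3 -m crank '[3,0,0,0.03,0, 3,0,0,0.03,0, 3,0,0,0.03,0, 3,0,0,0.03,0, 3,0,0,0.03,0, 3,0,0,0.03,0, 3,0,0,0,0, 3,0,0,0,0]' >/dev/null; python3 chk.py && python3 -m crank '[3,0,0,0.03,0, 3,0,0,0.03,0, 3,0,0,0.03,0, 3,0,0,0.03,0, 3,0,0,0.03,0, 3,0,0,0.03,0, 3,0,0,0,0, 3,0,0,0,0]' >/dev/null; python3 chk.py && python3 -m crank '[3,0,0,0.03,0, 3,0,0,0.03,0, 3,0,0,0.03,0, 3,0,0,0.03,0, 3,0,0,0.03,0, 3,0,0,0.03,0, 3,0,0,0,0, 3,0,0,0,0]' >/dev/null; python3 chk.py
```

```text
15.6 [514.8 226.4 106.3] f_tool [ 1.2  1.6 -3.5] tau [-0.2   0.2  -0.04]
15.6 [514.8 226.4 106.3] f_tool [ 1.2  1.6 -3.5] tau [-0.2   0.2  -0.04]
15.6 [514.8 226.4 106.3] f_tool [ 1.2  1.6 -3.5] tau [-0.2   0.2  -0.04]
15.6 [514.8 226.4 106.3] f_tool [ 1.2  1.6 -3.5] tau [-0.2   0.2  -0.04]False
False
False
False
```

```bash
sed -i 's/sys.exit(f\[2\]>7)/sys.exit(int(f[2]>7))/' chk.py
python3 -m crank '[3,0,0,0.03,0, 3,0,0,0.03,0, 3,0,0,0.03,0, 3,0,0,0.03,0, 3,0,0,0.03,0, 3,0,0,0.03,0, 3,0,0,0,0, 3,0,0,0,0]' >/dev/null; python3 chk.py && python3 -m crank '[3,0,0,0.03,0, 3,0,0,0.03,0, 3,0,0,0.03,0, 3,0,0,0.03,0, 3,0,0,0.03,0, 3,0,0,0.03,0, 3,0,0,0,0, 3,0,0,0,0]' >/dev/null && python3 chk.py && python3 -m crank '[3,0,0,0.03,0, 3,0,0,0.03,0, 3,0,0,0.03,0, 3,0,0,0.03,0, 3,0,0,0.03,0, 3,0,0,0.03,0, 3,0,0,0,0, 3,0,0,0,0]' >/dev/null && python3 chk.py && python3 -m crank '[3,0,0,0.03,0, 3,0,0,0.03,0, 3,0,0,0.03,0, 3,0,0,0.03,0, 3,0,0,0.03,0, 3,0,0,0.03,0, 3,0,0,0,0, 3,0,0,0,0]' >/dev/null && python3 chk.py
```

```text
16.27 [514.8 226.4 104.4] f_tool [ 0.8  0.9 -3.4] tau [-0.13  0.18  0.01]
16.93 [514.9 226.4 102.6] f_tool [ 1.5 -0.  -3.5] tau [-0.01  0.09 -0.03]
17.6 [514.9 226.4 100.8] f_tool [ 0.5 -0.1 -4.2] tau [ 0.03  0.09 -0.04]
18.27 [514.9 226.4  99. ] f_tool [-0.4 -0.4 -4. ] tau [0.05 0.06 0.01]
```

```bash
python3 -m crank '[3,0,0,0.03,0, 3,0,0,0.03,0, 3,0,0,0.03,0, 3,0,0,0.03,0, 3,0,0,0.03,0, 3,0,0,0.03,0, 3,0,0,0,0, 3,0,0,0,0]' >/dev/null; python3 chk.py && python3 -m crank '[3,0,0,0.03,0, 3,0,0,0.03,0, 3,0,0,0.03,0, 3,0,0,0.03,0, 3,0,0,0.03,0, 3,0,0,0.03,0, 3,0,0,0,0, 3,0,0,0,0]' >/dev/null && python3 chk.py && python3 -m crank '[3,0,0,0.03,0, 3,0,0,0.03,0, 3,0,0,0.03,0, 3,0,0,0.03,0, 3,0,0,0.03,0, 3,0,0,0.03,0, 3,0,0,0,0, 3,0,0,0,0]' >/dev/null && python3 chk.py && python3 -m crank '[3,0,0,0.03,0, 3,0,0,0.03,0, 3,0,0,0.03,0, 3,0,0,0.03,0, 3,0,0,0.03,0, 3,0,0,0.03,0, 3,0,0,0,0, 3,0,0,0,0]' >/dev/null && python3 chk.py
```

```text
18.93 [514.9 226.4  97.2] f_tool [-0.  -0.6 -3.9] tau [ 0.07  0.05 -0.01]
19.6 [514.9 226.4  95.5] f_tool [ 0.4 -1.1 -4.3] tau [0.07 0.04 0.03]
20.27 [514.9 226.4  93.9] f_tool [ 0.6 -1.2 -6.5] tau [ 0.26 -0.05  0.05]
20.93 [515.  226.5  93.8] f_tool [ -3.2  -4.6 -20.7] tau [ 1.02 -0.71  0.01]
```

Firm contact on the rests at underside about 48 mm, with roughly 16 N on them. I'll ease off slightly to about 10 N and hold.

```bash
python3 -m crank '[3,-0.02,-0.03,-0.02,0, 3,0,0,-0.02,0, 3,0,0,-0.02,0, 3,0,0,0,0, 3,0,0,0,0, 3,0,0,0,0, 3,0,0,0,0, 3,0,0,0,0]' |grep -A1 tool_rot; python3 chk.py
```

```text
tool_rot: [[0.479, 0.878, 0.002], [0.878, -0.479, 0.0], [0.001, 0.001, -1.0]]
ft_force: [-3.0, -0.1, 15.6]
21.6 [514.9 226.5  93.9] f_tool [ -1.5  -2.5 -15.6] tau [ 0.56 -0.39 -0.01]
```

```bash
python3 -m crank '[3,-0.01,-0.02,-0.04,0, 3,0,0,-0.04,0, 3,0,0,-0.04,0, 3,0,0,0,0, 3,0,0,0,0, 3,0,0,0,0, 3,0,0,0,0, 3,0,0,0,0]' 20 |grep -A3 tool_rot; python3 chk.py
```

```text
tool_rot: [[0.479, 0.878, 0.001], [0.878, -0.479, 0.0], [0.001, 0.001, -1.0]]
ft_force: [2.1, 1.8, 5.2]
grip_width: 0.0353
gripper_force: 62.3
22.27 [514.8 226.4  93.9] f_tool [ 2.6  1.  -5.2] tau [-0.26  0.18 -0.01]
```

```bash
python3 -m crank '[3.6,0,0,0,0, 3.7,0,0,0,0, 3.9,0,0,0,0, 4.5,0,0,0,0, 5.5,0,0,0,0, 6.5,0,0,0,0, 7,0,0,0,0, 7,0,0,0,0]' |grep -A3 tool_rot; python3 chk.py; python3 -m crank '[7,0,0,0,0, 7,0,0,-0.5,0, 7,0,0,-1.5,0, 7,0,0,-3,0, 7,0,0,-3,0, 7,0,0,-3,0, 7,0,0,-2,0, 7,0,0,0,0]' |tail -3
python3 - <<'E'
from h import *
p=optics.get_image('side');u=px(p,[.5148,.2264,.09]);x,y=map(int,u)
cv2.imwrite("pics/s2.png",cv2.resize(p["color"][y-60:y+60,x-80:x+80],None,fx=5,fy=5,interpolation=cv2.INTER_CUBIC)[...,::-1])
E
python3 chk.py
```

```text
tool_rot: [[0.479, 0.878, -0.0], [0.878, -0.479, -0.0], [-0.0, -0.0, -1.0]]
ft_force: [-0.2, -0.0, 0.4]
grip_width: 0.07
gripper_force: 0.0
22.93 [514.3 226.4  93.7] f_tool [-0.1 -0.2 -0.4] tau [-0.04 -0.04 -0.04]
ft_force: [0.7, 0.4, 0.2]
grip_width: 0.0698
gripper_force: 0.0
23.65 [514.9 226.6 226.1] f_tool [0.1 0.7 0.4] tau [-0.    0.01 -0.04]
```

View pics/s2.png

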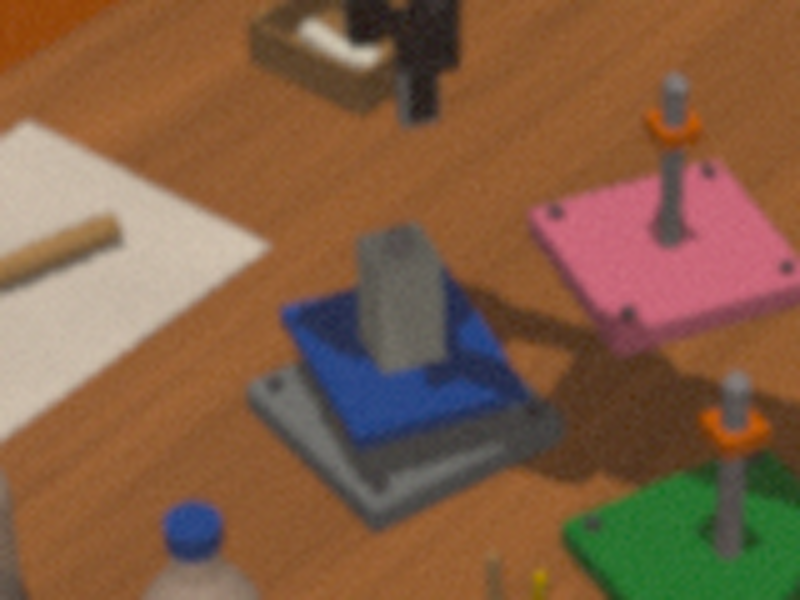

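The platform sits level on the stand, the gripper is clear, and no bystander was touched.

```bash
python3 -c "
from rig import env
print(env.close_job())"
```

```text
the job is handed in; nothing more can be done
None
```

The platform is threaded on the grey stand's rod, was pressed onto the rests (an estimated 11–16 N, underside about 48 mm above the bench), and was released level; the job was handed in at about 24 s, but no verdict came back and its load on the rests after release was not measured.

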